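# Lock the cash box and put its key away

## Robot

A 7-joint arm with a two-finger parallel gripper is mounted at the origin on a cart in front of the work surface, level with it; the furniture and walls round the work are solid. World frame = base frame: x ahead of the robot, y to its left, z up, the work surface at z = 0. Lengths are in m, angles in rad, forces in N, time in s.
With the tool pointing down it reaches from about 0.4 to 0.85 m from the base axis. Payload 6.9 kg.
Tool frame: the origin (TCP) lies on the mounting face of the last link; the fingertips stand 173 mm ahead of it and the grasp point (between the pads) lies 155 mm ahead of it; z points along the fingers, y is the line along which they close (so a half turn about z gives the same grasp; the last joint's range is limited). The gripper opens to 85 mm and grips with 20 to 120 N. Pads are 22 mm wide; open, the fingers measure 114 mm over their backs; the gripper's body (76 mm by 85 mm) begins 54 mm behind the grasp point. The pads swing forward as they close: fully open they stand 13 mm farther back than shut.
Start: joints at [1.371, 0.507, -0.238, 1.5, 0.126, 1.149, -0.155], TCP at [0.188, -0.596, 0.405] pointing down, gripper open.
Joint ranges: [-3.08, 3.08], [-0.24, 2.05], [-1.43, 1.35], [0, 2.5], [-1.52, 4.66], [0.17, 1.96], [-2.89, 2.89]. Speed limits (rad/s): [2.39, 2.39, 3.14, 3.14, 3.14, 3.14, 3.14].

## Interface

Orientations are given as a unit quaternion [w, x, y, z].
In Python, from bench import observe, optics, r gives the robot as it stands.
- The arm moves only by the tool step_arm, never from a script. Its argument "steps" is a list that holds one entry, the list of rows, each a list of 6 numbers: the shift along the tool's x, y, z normalised to -1 to 1, where 1 is 0.03 m, then the turn, a rotation vector about the tool's x, y, z normalised to -1 to 1, where 1 is 0.08 rad. A call has 1 to 12 rows; each row shifts and turns the commanded pose from where the row before left it, along the tool's axes as they then stand; what a row does not reach is not made up. A row lasts 1/10 s, in which the tool goes at most 50 mm and 8.59 degrees, less where a joint would pass 70% of its speed; a pose out of reach is approached as far as the arm can. A call with a number of a shift or a turn outside -1 to 1 is refused whole. A call with a gripper value outside its range is refused whole. "jaw" is the opening, from 0 (shut) to 1 (fully open), set as the call begins (left out, the last holds). The fingers move at their own pace and stop on an object; the grip force is fixed at half the most. Time passes only in rows, so rows that do not move let the fingers close. It gives the time, the measured TCP pose, the force, the opening and the grip force at its end, in the units of the state.
- observe(): the state, without advancing time (a new reading comes with each control period).
- optics.get_image(name): name is "scene" or "top" or "wrist"; returns a dict with "frame" (480x640x3 uint8, blue, green, red), "vertical_fov" (degrees; the focal length in pixels is half the picture's height over the tangent of half this angle, whatever the lens; pixels are square), "cx", "cy" (the principal point, pixels), "extrinsics" (4x4, takes a point from world to camera coordinates). Camera axes: x right, y down, z forward; pixel columns grow to the right and rows downward; lengths in m; the calibration is good to about 2 mm. A picture is of the moment at which its call begins. There is no depth.
- r.finish_job(): hands the job in; it is judged then, once.
The state is a dict: "time": time; "joint_pos": joint angles; "qvel": joint speeds; "tau": joint torques, N m; "ee_pos": TCP position; "ee_rot": TCP orientation; "contact_force": force on the tool from outside, world axes, zero at the start; "ft_torque": the same for the moment, N m; "opening": finger opening in m; "finger_force": force on a finger pad.
Only numpy, scipy, OpenCV 4.12 (cv2) and the standard library are available. Lean on these libraries where they do the work, as an engineer would, in place of code of your own. Each camera call takes 0.05 s, during which the arm holds its last target. There are 200 camera calls.

## Task

Lock the cash box: turn the key standing in its lid clockwise (seen from above) until the bolt is driven firmly against its stop, then turn it back to the one position where it comes out, draw it out and put it into the steel cup. Turn and pull gently, never force the key in the lock, and leave the cup standing and the things round about where they are.

Things in the scene. Friction and masses are not known exactly. Their poses are not given: they have to be found in the camera images.
- cashbox: Grey steel cash box, fixed to the worktop, 120 x 130 x 60 mm; origin under its centre on the worktop, z up, x towards its hinge side (a carry handle stands 16 mm out of the opposite face). A steel lock plate, 50 x 50 x 8 mm, its top 62 mm above the worktop, lies in the middle of the lid; the lock's axis is the box's z axis. A tall black machine stands to its left.
- keyhole (a point): Keyhole centre, on top of the lock plate, axes as the cash box. A 12 x 12 mm hole with a notch, 7 mm wide, out to 16.5 mm along +x: the key's bit passes only there, so the key comes out only with its x along this x, within about 0.08 rad. Below is a chamber where the bit turns with 2 mm play above and below. At 0.06 rad anticlockwise of the notch the bit meets a fixed home stop.
- key: Steel key, 60 g, 80 mm tall, loose, upright in the lock, bow up; origin at the shank's tip, z up to the bow, x towards the bit. Shank 10 mm thick; bit 5 mm thick (y), out to 15 mm on +x, 12 to 20 mm above the tip. At the start the tip is 30 mm below the lock plate's top and the key 0.1 to 0.4 rad clockwise (from above) of the notch. Lifted 30 mm it is clear of the lock.
- key_bow (a point): Centre of the key's bow, 65 mm above the tip: a flat upright plate to grip across its faces, 34 mm wide (key x), 8 mm thick (key y), 30 mm tall, top edge 15 mm above this point. In the lock its lower edge is 20 mm above the lock plate.
- key_mid (a point): Middle of the key on its axis, 40 mm above the tip.
- bolt (a joint): The lock's bolt: 0 withdrawn, 0.35 rad thrown against its stop. The key's bit pushes it clockwise, 11 to 14 mm from the axis, against 0.04 to 0.08 N m of friction; it stays where left. A small pin in an arc slot of the plate moves with it. Its place differs: the key meets it 0.44 to 0.95 rad clockwise of the notch, the stop 0.35 rad later, felt as a rising moment; firm is 0.12 to 0.2 N m.
- key_cup: Open round steel cup, 84 mm across, 55 mm high, wall 3 mm, 350 g, standing loose on the worktop in front of the cash box; origin under its centre, inner floor about 5 mm above. The key goes into it bow up, and may lean or topple inside.
- bottle: Bystander: drink bottle with orange cap, 58 mm across, 182 mm tall, origin under its centre.
- sauce: Bystander: small lidded sauce cup, 73 mm across, 49 mm tall, origin under its centre.
- can: Bystander: food can, 75 mm across, 110 mm tall, origin under its centre.
Things that resemble listed ones, but are neither listed nor needed, are in the scene too. What is meant by the key is not green, and is the smaller of those in its own colour.

How it is judged:
On the way, in this order (a step that is already met when the one before it is completed fails the run):
1. the bolt is driven against its stop and the key pressed firmly on it (contact forces over 18 N in all in the lock, about 0.09 N m) (value of joint bolt above 0.33 rad and contact force between key and cashbox above 18 N), for 0.1 s.
2. the key is turned back and drawn out of the lock (z of key in the frame of cashbox above 0.065 m), for 0.1 s.
At the end, for the whole second after the job is handed in: The bolt stays thrown (over 0.32 of 0.35 rad); the key rests still in the steel cup, its middle within 42 mm of the cup's axis and no higher than 65 mm above its foot; the cup stands upright within 60 mm of where it was (value of joint bolt above 0.32 rad and horizontal distance between key_mid and key_cup below 0.042 m and z of key_mid in the frame of key_cup between 0 and 0.065 m and angle between key_cup's own z axis and vertical below 0.1 rad and distance of key_cup from where it was at the start of the episode below 0.06 m and linear speed of key below 0.02 m/s and contact force between key and key_cup above 0.05 N); the robot touches nothing.
It fails at once if the key forced in the lock: contact forces of more than 55 N in all between key and cash box (about 0.26 N m at the stop) (contact force between key and cashbox above 55 N).
It fails at once if a bystander moved by more than 30 mm (distance of any of bottle, sauce, can from where it was at the start of the episode above 0.03 m).
It fails at once if the cup knocked over (angle between key_cup's own z axis and vertical above 0.4 rad).
It also fails if it takes over 72 s, if anything falls off the work surface, if the arm or the gripper's body presses on something with over 40 N, if the wrist force passes 120 N, or if a joint passes its speed limit or range.

## Working session

There is one attempt and no reset: what is moved stays moved. The work goes in short steps, Python scripts to look and compute and a tool call to move; the robot and the scene stay as the last step left them, time stands still between calls to the robot, and variables do not carry over. Pictures are saved under pics/ and viewed, at most 11 in all, crops included, and the job is handed in when it is done.

Besides the shell and the picture viewer there is one more tool, called after "Call:" by a JSON object that holds its "name" and its "arguments", one argument or row to a line. step_arm: Moves the arm, as the interface text tells. Scaled input: -1 to 1 covers 0.03 m each way for a shift and 0.08 rad each way for a turn. Its arguments: {"type":"object","properties":{"steps":{"type":"array"},"jaw":{"type":"number"}},"required":["steps"]}

```bash
mkdir -p pics; ls; cat > h.py <<'E'
import numpy as np, cv2
from bench import observe, optics, r
def grab(n,f):
    d=optics.get_image(n); cv2.imwrite(f,d['frame']); 
    np.savez(f[:-4]+'.npz',**{k:np.array(v) for k,v in d.items() if k!='frame'}); return d
def load(f): return dict(np.load(f[:-4]+'.npz'))
def K(d): return 240/np.tan(np.radians(float(d['vertical_fov']))/2)
def ray(d,u,v):
    E=np.array(d['extrinsics']);R=E[:3,:3];t=E[:3,3];f=K(d)
    c=-R.T@t; w=R.T@np.array([(u-d['cx'])/f,(v-d['cy'])/f,1]); return c,w
def onz(d,u,v,z):
    c,w=ray(d,u,v); return c+w*(z-c[2])/w[2]
def proj(d,p):
    E=np.array(d['extrinsics']);q=E[:3,:3]@np.array(p)+E[:3,3];f=K(d)
    return np.array([f*q[0]/q[2]+d['cx'],f*q[1]/q[2]+d['cy']])
E
python3 - <<'E'
from h import *
for n in('scene','top','wrist'):
    d=grab(n,f'pics/{n}0.png'); c,_=ray(d,0,0); print(n,d['vertical_fov'],d['cx'],d['cy'],c.round(3),np.array(d['extrinsics'])[:3,:3].round(2).tolist())
o=observe(); print({k:np.round(v,3).tolist() for k,v in o.items()})
E
```

```text
pics
scene 46.868964118288076 320.4414991462443 240.41074204448358 [ 0.002 -1.025  0.462] [[0.8, -0.61, -0.02], [-0.26, -0.31, -0.91], [0.55, 0.73, -0.41]]
top 43.05388129591223 316.563468502595 241.21360091800366 [ 0.333 -0.357  0.948] [[0.01, -1.0, 0.02], [-0.98, -0.01, -0.18], [0.18, -0.02, -0.98]]
wrist 61.127427947126954 318.9056001272119 232.74500806169533 [ 0.253 -0.575  0.374] [[0.3, -0.95, -0.0], [-0.92, -0.29, 0.27], [-0.25, -0.08, -0.96]]
{'time': 0.15, 'joint_pos': [1.371, 0.508, -0.238, 1.501, 0.126, 1.149, -0.155], 'qvel': [0.001, -0.003, -0.001, -0.005, 0.0, -0.002, 0.0], 'tau': [-0.004, -62.101, -2.19, -24.984, 0.013, 0.009, -0.0], 'ee_pos': [0.188, -0.596, 0.404], 'ee_rot': [-0.001, 0.988, 0.152, -0.0], 'contact_force': [-0.323, 0.305, -0.86], 'ft_torque': [-0.05, -0.061, -0.009], 'finger_force': 0.0, 'opening': 0.085}
```

View pics/top0.png

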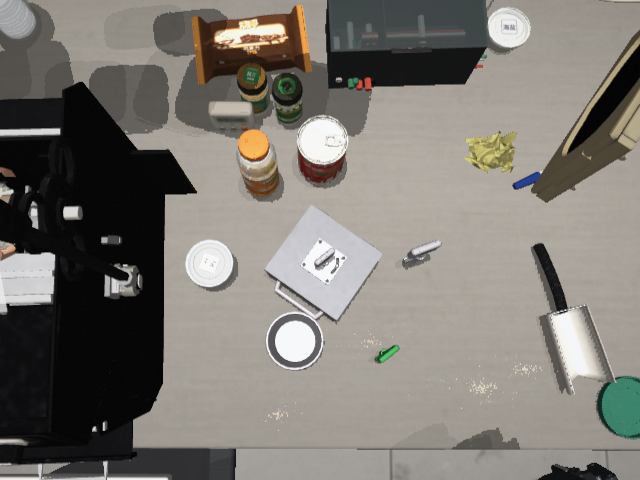

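View pics/scene0.png

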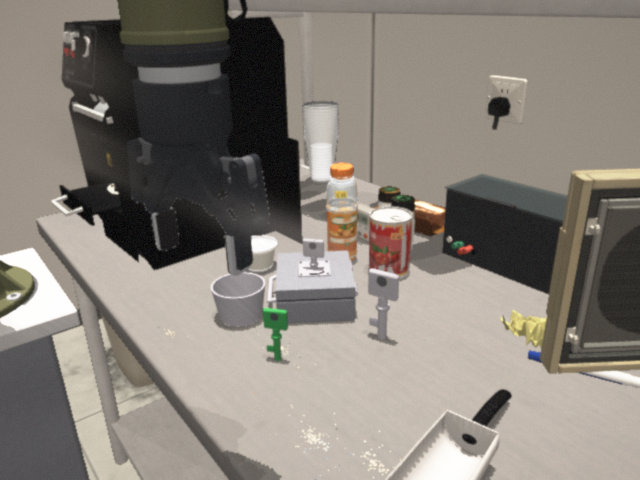

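The top view shows the box with its corners at about (314,206), (382,257), (338,319) and (266,270). The key bow is near (325,257), the cup at (295,341), the sauce cup at (210,263), the bottle at (258,160) and the can at (322,148). The decoys, a grey key at (422,252) and a green one at (388,353), stand outside the box. I'll zoom in on the lock.

```bash
python3 - <<'E'
from h import *
im=cv2.imread('pics/top0.png'); c=im[195:325,255:390]; cv2.imwrite('pics/c0.png',cv2.resize(c,None,fx=4.5,fy=4.5,interpolation=cv2.INTER_CUBIC))
d=load('pics/top0.png')
for p in [(314,206),(382,257),(338,319),(266,270)]: print('box',onz(d,*p,.058).round(4))
print('cup rim',onz(d,295,341,.055).round(4)); 
for n,p,z in [('sauce',(210,262),.049),('bottle',(254,145),.18),('can',(322,140),.11),('key bow',(325,257),.112)]: print(n,onz(d,*p,z).round(3))
E
```

```text
box [ 0.55   -0.3691  0.058 ]
box [ 0.4737 -0.4707  0.058 ]
box [ 0.3817 -0.4056  0.058 ]
box [ 0.4523 -0.2993  0.058 ]
cup rim [ 0.3496 -0.3435  0.055 ]
sauce [ 0.465 -0.215  0.049]
bottle [ 0.602 -0.287  0.18 ]
can [ 0.635 -0.379  0.11 ]
key bow [ 0.464 -0.384  0.112]
```

View pics/c0.png

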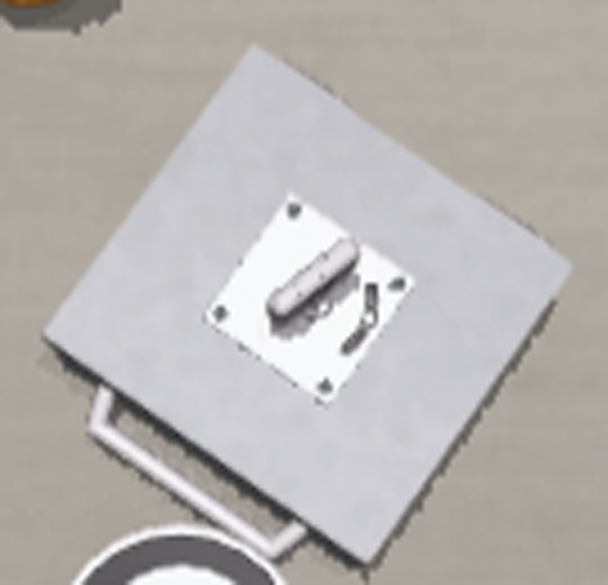

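The plate shows clearly. The bow runs from (272,310) to (355,245) in the crop, about 0.3 rad clockwise of the box's x axis. The pin slot is to the right of it. Lock is at about (0.464,-0.386), box yaw about -0.617. Next I move above it.

Call:
{"name": "step_arm", "arguments": {
  "steps": [
    [[0.9,-0.32,0.1,0,0,0],[0.9,-0.32,0.1,0,0,0],[0.9,-0.32,0.1,0,0,0],[0.9,-0.32,0.1,0,0,0],[0.9,-0.32,0.1,0,0,0],[0.9,-0.32,0.1,0,0,0],[0.9,-0.32,0.1,0,0,0],[0.9,-0.32,0.1,0,0,0],[0.9,-0.32,0.1,0,0,0],[0.9,-0.32,0.1,0,0,0],[0.9,-0.32,0.1,0,0,0],[0.9,-0.32,0.1,0,0,0]]
  ],
  "jaw": 1
}}

```text
time: 1.35
ee_pos: [0.4632, -0.3878, 0.3683]
ee_rot: [-0.0, 0.988, 0.152, -0.0]
contact_force: [0.4, -0.6, 0.1]
opening: 0.0855
finger_force: 0.0
```

Call:
{"name": "step_arm", "arguments": {
  "steps": [
    [[0,0,0,0,0,-1],[0,0,0,0,0,-1],[0,0,0,0,0,-1],[0,0,0,0,0,-1],[0,0,0,0,0,-1],[0,0,0,0,0,-1],[0,0,0,0,0,-1],[0,0,0,0,0,-1],[0,0,0,0,0,-1],[0,0,0,0,0,-1],[0,0,0,0,0,-1],[0,0,0,0,0,-1]]
  ]
}}

```text
time: 2.55
ee_pos: [0.4623, -0.3886, 0.3684]
ee_rot: [-0.0, 0.805, 0.593, -0.0]
contact_force: [-0.3, -0.3, 0.1]
opening: 0.0857
finger_force: 0.0
```

Call:
{"name": "step_arm", "arguments": {
  "steps": [
    [[0,0,0,0,0,-1],[0,0,0,0,0,-1],[0,0,0,0,0,-1],[0,0,0,0,0,-1],[0,0,0,0,0,-1],[0,0,0,0,0,-1],[0,0,0,0,0,-1],[0,0,0,0,0,-1],[0,0,0,0,0,-1],[0,0,0,0,0,-1],[0,0,0,0,0,-1],[0,0,0,0,0,-0.9]]
  ]
}}

```text
time: 3.75
ee_pos: [0.4622, -0.3887, 0.3683]
ee_rot: [-0.0, 0.444, 0.896, 0.0]
contact_force: [0.4, -0.8, 0.6]
opening: 0.0853
finger_force: 0.0
```

```bash
cat >> h.py <<'E'
from scipy.spatial.transform import Rotation as Ro
def st():
    o=observe(); q=o['ee_rot']; R=Ro.from_quat([q[1],q[2],q[3],q[0]]).as_matrix()
    print('t',round(o['time'],2),'p',np.round(o['ee_pos'],4),'yaw',round(float(np.arctan2(R[1,0],R[0,0])),4),'tilt',R[:2,2].round(4),'F',np.round(o['contact_force'],2),'M',np.round(o['ft_torque'],3),'op',np.round(o['opening'],4),'ff',np.round(o['finger_force'],1),'q',np.round(o['joint_pos'],2))
    return o,R
E
python3 - <<'E'
from h import *
st(); d=grab('wrist','pics/w1.png')
for z,yaw in ((.062,-.617),):
  print(proj(d,[.464,-.386,z]))
E
```

```text
t 3.75 p [ 0.4622 -0.3887  0.3683] yaw 2.2207 tilt [-0.0006  0.0004] F [ 0.45 -0.83  0.65] M [0.034 0.037 0.03 ] op 0.0853 ff 0.0 q [ 1.13  0.59 -0.79  1.61  0.45  1.13  0.88]
[321.67122174 219.65565851]
```

View pics/w1.png

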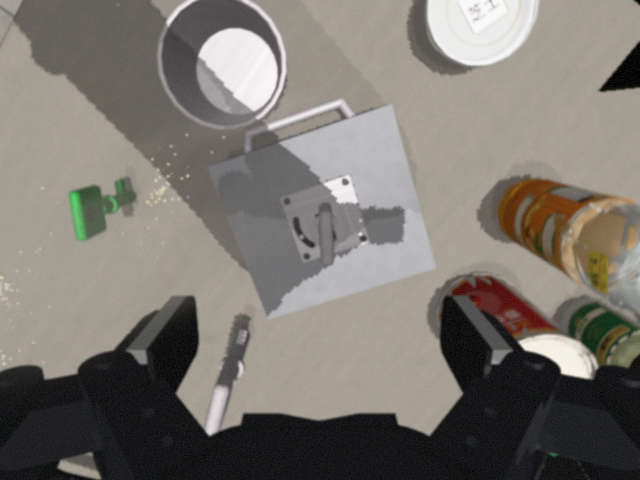

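The wrist view shows the lock plate with its screws at about (347,181), (287,201), (307,256) and (364,239). The key bow runs nearly vertically at about (327,205–262). The cup is at upper left. Zooming in to measure.

```bash
python3 - <<'E'
from h import *
im=cv2.imread('pics/w1.png'); c=im[165:275,270:385]
c=cv2.LUT(c,np.clip(np.arange(256)*1.6,0,255).astype(np.uint8))
c=cv2.resize(c,None,fx=5,fy=5,interpolation=cv2.INTER_CUBIC)
cv2.imwrite('pics/c1.png',c)
d=load('pics/w1.png')
P=[onz(d,*p,.062) for p in [(347,181),(287,201),(307,256),(364,239)]]; print(np.round(P,4),np.mean(P,0))
B=[onz(d,*p,.06) for p in [(208.5,168),(391,104),(436,269),(268,318)]]; print(np.round(B,4),np.mean(B,0).round(4))
for a,b in((0,3),(1,2)):
  v=B[b]-B[a]; print('yaw',np.arctan2(v[1],v[0]),np.linalg.norm(v))
for a,b in((0,1),(3,2)):
  v=B[b]-B[a]; print('yawy-90',np.arctan2(v[1],v[0])-np.pi/2,np.linalg.norm(v))
E
```

```text
[[ 0.4613 -0.354   0.062 ]
 [ 0.4369 -0.39    0.062 ]
 [ 0.4719 -0.4136  0.062 ]
 [ 0.4964 -0.379   0.062 ]] [ 0.46662342 -0.38416873  0.062     ]
[[ 0.3811 -0.4044  0.06  ]
 [ 0.4531 -0.2972  0.06  ]
 [ 0.5529 -0.3652  0.06  ]
 [ 0.4784 -0.4714  0.06  ]] [ 0.4664 -0.3846  0.06  ]
yaw -0.6033436975574616 0.11822180549606146
yaw -0.5983856225452184 0.12080020298301364
yawy-90 -0.5920188374994966 0.1291376457618553
yawy-90 -0.6119343504282588 0.1297330858313887
```

View pics/c1.png

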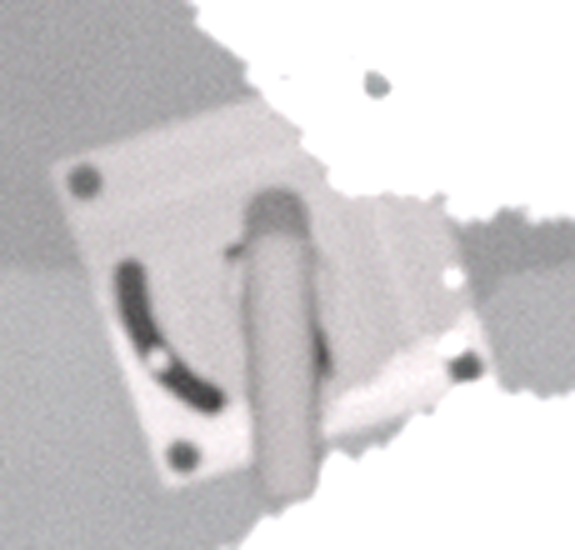

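```bash
python3 - <<'E'
from h import *
d=load('pics/w1.png')
a=onz(d,270+277/5,165+236/5,.112);b=onz(d,270+288/5,165+492/5,.112); v=b-a
print(a,b,(a+b)/2,np.arctan2(v[1],v[0]),np.linalg.norm(v))
c=onz(load('pics/top0.png'),255+315/4.5,195+277/4.5,.112);print('top',c)
for yaw in (-.601,):
  u=np.array([np.cos(yaw),np.sin(yaw),0]);
  for n,s in (('notch tip',.0165),('notch root',.006)): print(n,(proj(d,np.array([.4665,-.3845,.062])+u*s)-[270,165])*5)
# cup rim ellipse centre
print('cup',onz(d,222.5,61,.055), 'cup top',onz(load('pics/top0.png'),295,340,.055))
E
```

```text
[ 0.45549646 -0.37187898  0.112     ] [ 0.47535697 -0.39558668  0.112     ] [ 0.46542671 -0.38373283  0.112     ] -0.873472355026275 0.030927257399513762
top [ 0.46481265 -0.3842821   0.112     ]
notch tip [315.00317795 382.91126416]
notch root [292.25701004 314.93283526]
cup [ 0.34973853 -0.34231879  0.055     ] cup top [ 0.35102543 -0.34348554  0.055     ]
```

Call:
{"name": "step_arm", "arguments": {
  "steps": [
    [[0,0,0,0,0,-0.6],[0.033,0.19,0,0,0,0],[0,0,0.6,0,0,0],[0,0,0.6,0,0,0],[0,0,0.6,0,0,0],[0,0,0.6,0,0,0],[0,0,0.6,0,0,0],[0,0,0.5,0,0,0],[0,0,0.37,0,0,0],[0,0,0,0,0,0],[0,0,0,0,0,0]]
  ],
  "jaw": 1
}}

```text
time: 4.9
ee_pos: [0.4665, -0.3841, 0.2528]
ee_rot: [0.0, 0.424, 0.906, 0.0]
contact_force: [0.6, 0.2, 0.5]
opening: 0.0855
finger_force: 0.0
```

```bash
python3 - <<'E'
from h import *
st(); d=grab('wrist','pics/w2.png')
E
```

```text
t 4.9 p [ 0.4665 -0.3841  0.2528] yaw 2.2656 tilt [0.0003 0.0001] F [0.64 0.18 0.54] M [-0.02  -0.02  -0.029] op 0.0855 ff 0.0 q [ 1.08  0.71 -0.72  1.74  0.58  0.91  0.81]
```

View pics/w2.png

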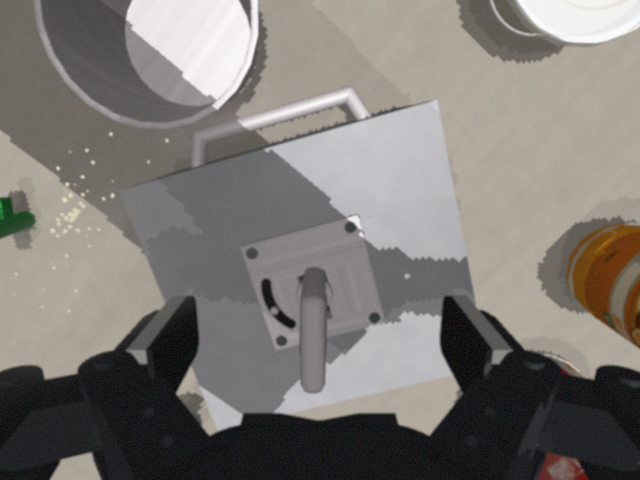

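Looking from close up, the bow is at column 313 (rows 285–390) and the finger midline is at about 320. I'll compute the offset.

```bash
python3 - <<'E'
from h import *
o,R=st()
d=load('pics/w2.png')
im=cv2.imread('pics/w2.png').astype(int).sum(2)
for r_ in (300,330,360,380): print(r_, (im[r_,290:340]//3).tolist())
a=onz(d,313.5,283,.112);b=onz(d,313,388,.112); v=b-a
print(a,b,(a+b)/2,np.arctan2(v[1],v[0]),np.linalg.norm(v), 'off tool', R.T@((a+b)/2-o['ee_pos']))
P=[onz(d,*p,.062) for p in [(351,227),(252,253),(281,341),(375,317)]]; print(np.mean(P,0), R.T@(np.mean(P,0)-o['ee_pos']))
E
```

```text
t 4.95 p [ 0.4665 -0.3842  0.2532] yaw 2.2656 tilt [ 0.0009 -0.0004] F [ 0.06  0.51 -0.54] M [-0.001 -0.012  0.014] op 0.0853 ff 0.0 q [ 1.08  0.71 -0.72  1.74  0.58  0.91  0.81]
300 [129, 133, 132, 134, 134, 131, 129, 124, 122, 125, 112, 95, 97, 105, 110, 114, 117, 116, 116, 118, 120, 124, 118, 119, 118, 120, 122, 118, 116, 114, 113, 110, 106, 95, 84, 78, 93, 112, 126, 128, 126, 123, 131, 132, 134, 137, 136, 134, 133, 133]
330 [130, 132, 130, 132, 142, 142, 140, 134, 128, 115, 100, 97, 110, 120, 121, 121, 126, 126, 127, 129, 128, 128, 129, 128, 132, 132, 131, 126, 130, 122, 122, 117, 114, 106, 94, 86, 104, 121, 133, 136, 132, 128, 134, 129, 130, 127, 131, 130, 130, 130]
360 [117, 117, 117, 114, 116, 118, 115, 116, 115, 113, 105, 100, 112, 113, 121, 118, 123, 130, 128, 128, 127, 128, 128, 128, 131, 130, 128, 128, 127, 125, 123, 122, 116, 103, 96, 100, 110, 115, 118, 119, 117, 118, 120, 136, 156, 177, 184, 187, 189, 185]
380 [116, 118, 114, 119, 117, 115, 121, 134, 153, 161, 139, 112, 112, 113, 118, 114, 124, 127, 128, 128, 129, 129, 129, 129, 131, 132, 127, 127, 125, 123, 122, 122, 115, 103, 117, 153, 184, 190, 185, 188, 188, 186, 187, 186, 184, 188, 185, 187, 187, 184]
[ 0.4523323  -0.36772307  0.112     ] [ 0.47496784 -0.39526863  0.112     ] [ 0.46365007 -0.38149585  0.112     ] -0.8829339593228442 0.03565284903137798 off tool [ 0.00405777 -0.00054417  0.14122927]
[ 0.46630994 -0.38476039  0.062     ] [-1.08560323e-04 -6.11963607e-04  1.91232958e-01]
```

Call:
{"name": "step_arm", "arguments": {
  "steps": [
    [[0,0,0,0,0,0],[0,0,0,0,0,0],[0,0,0,0,0,0],[0,0,0,0,0,0],[0,0,0,0,0,0],[0,0,0,0,0,0]]
  ],
  "jaw": 0.22
}}

```text
time: 5.55
ee_pos: [0.4661, -0.3842, 0.2526]
ee_rot: [0.0, 0.424, 0.906, -0.0]
contact_force: [-0.1, -0.2, -0.3]
opening: 0.0188
finger_force: 0.0
```

```bash
python3 - <<'E'
from h import *
st(); d=grab('wrist','pics/w3.png'); cv2.imwrite('pics/c3.png',cv2.resize(d['frame'][200:450,180:460],None,fx=2.2,fy=2.2))
E
```

```text
t 5.55 p [ 0.4661 -0.3842  0.2526] yaw 2.2657 tilt [ 0. -0.] F [-0.12 -0.21 -0.3 ] M [-0.054 -0.024  0.006] op 0.0188 ff 0.0 q [ 1.08  0.71 -0.72  1.74  0.58  0.91  0.81]
```

View pics/c3.png

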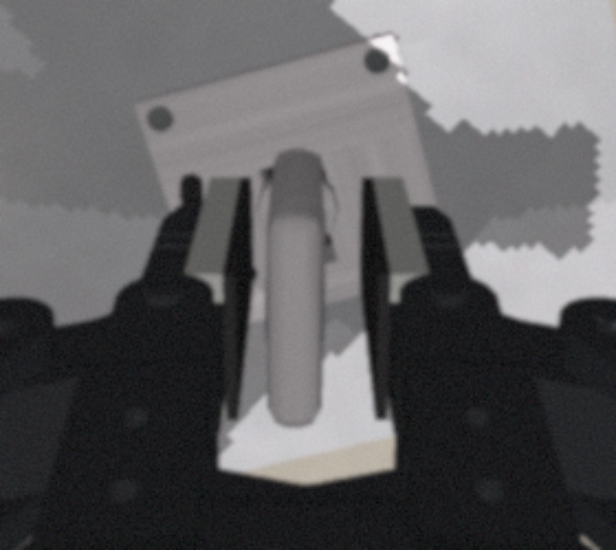

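The bow (crop columns 268–322) sits about 10 crop px left of the pads' midline at 308. That puts it about 1.5 mm towards tool -y, so I'll correct and close.

Call:
{"name": "step_arm", "arguments": {
  "steps": [
    [[0,-0.05,0,0,0,0],[0,0,0,0,0,0]]
  ]
}}

```text
time: 5.8
ee_pos: [0.4648, -0.3854, 0.2525]
ee_rot: [-0.0, 0.424, 0.906, -0.0]
contact_force: [-0.3, -0.0, 1.0]
opening: 0.0188
finger_force: 0.0
```

Call:
{"name": "step_arm", "arguments": {
  "steps": [
    [[0,0,0,0,0,0],[0,0,0,0,0,0],[0,0,0,0,0,0],[0,0,0,0,0,0],[0,0,0,0,0,0]]
  ],
  "jaw": 0
}}

```text
time: 6.3
ee_pos: [0.465, -0.3852, 0.2526]
ee_rot: [0.0, 0.424, 0.906, -0.0]
contact_force: [0.0, 1.0, 1.8]
opening: 0.0071
finger_force: 58.9
```

```bash
python3 - <<'E'
from h import *
st()
E
```

```text
t 6.3 p [ 0.465  -0.3852  0.2526] yaw 2.2657 tilt [-0.     -0.0001] F [0.04 1.02 1.78] M [-0.125  0.112 -0.025] op 0.0071 ff 58.9 q [ 1.08  0.71 -0.72  1.74  0.58  0.91  0.81]
```

Call:
{"name": "step_arm", "arguments": {
  "steps": [
    [[0,0,0,0,0,0.4],[0,0,0,0,0,0.4],[0,0,0,0,0,0.4],[0,0,0,0,0,0.4],[0,0,0,0,0,0.4],[0,0,0,0,0,0]]
  ]
}}

```text
time: 6.9
ee_pos: [0.4651, -0.3851, 0.2526]
ee_rot: [0.0, 0.496, 0.868, -0.0]
contact_force: [-0.0, -0.7, 1.2]
opening: 0.0072
finger_force: 59.0
```

```bash
python3 - <<'E'
from h import *
st()
E
```

```text
t 6.9 p [ 0.4651 -0.3851  0.2526] yaw 2.1043 tilt [ 0.0001 -0.0001] F [-0.03 -0.72  1.18] M [-0.023 -0.065 -0.017] op 0.0072 ff 59.0 q [ 1.06  0.7  -0.68  1.74  0.54  0.89  0.68]
```

Call:
{"name": "step_arm", "arguments": {
  "steps": [
    [[0,0,0,0,0,0.4],[0,0,0,0,0,0.4],[0,0,0,0,0,0.4],[0,0,0,0,0,0.4],[0,0,0,0,0,0]]
  ]
}}

```text
time: 7.4
ee_pos: [0.465, -0.3851, 0.2526]
ee_rot: [0.0, 0.55, 0.835, -0.0]
contact_force: [0.5, 0.8, 1.6]
opening: 0.0071
finger_force: 59.0
```

```bash
python3 -c "
from h import *
st()"
```

```text
t 7.4 p [ 0.465  -0.3851  0.2526] yaw 1.9762 tilt [ 0.     -0.0001] F [0.53 0.78 1.58] M [-0.    -0.052  0.019] op 0.0071 ff 59.0 q [ 1.04  0.69 -0.64  1.74  0.52  0.88  0.57]
```

Call:
{"name": "step_arm", "arguments": {
  "steps": [
    [[0,0,0,0,0,0.4],[0,0,0,0,0,0.4],[0,0,0,0,0,0.4],[0,0,0,0,0,0.4],[0,0,0,0,0,0]]
  ]
}}

```text
time: 7.9
ee_pos: [0.465, -0.3852, 0.2526]
ee_rot: [0.0, 0.603, 0.798, -0.0]
contact_force: [0.7, 0.4, 2.1]
opening: 0.0072
finger_force: 59.1
```

```bash
python3 -c "
from h import *
st()"
```

```text
t 7.9 p [ 0.465  -0.3852  0.2526] yaw 1.8482 tilt [-0.     -0.0002] F [0.65 0.38 2.06] M [-0.008 -0.043 -0.028] op 0.0072 ff 59.1 q [ 1.02  0.68 -0.61  1.74  0.49  0.87  0.47]
```

Call:
{"name": "step_arm", "arguments": {
  "steps": [
    [[0,0,0,0,0,0.4],[0,0,0,0,0,0.4],[0,0,0,0,0,0.4],[0,0,0,0,0,0]]
  ]
}}

```text
time: 8.3
ee_pos: [0.4652, -0.3851, 0.2526]
ee_rot: [0.0, 0.64, 0.768, 0.0]
contact_force: [1.8, -0.9, 0.6]
opening: 0.0073
finger_force: 59.1
```

```bash
python3 -c "
from h import *
st()"
```

```text
t 8.3 p [ 0.4652 -0.3851  0.2526] yaw 1.7523 tilt [ 0.0005 -0.0002] F [ 1.77 -0.9   0.63] M [-0.01  -0.291  0.044] op 0.0073 ff 59.1 q [ 1.    0.68 -0.58  1.74  0.47  0.86  0.39]
```

Call:
{"name": "step_arm", "arguments": {
  "steps": [
    [[0,0,0,0,0,0.4],[0,0,0,0,0,0.4],[0,0,0,0,0,0.4],[0,0,0,0,0,0]]
  ]
}}

```text
time: 8.7
ee_pos: [0.4655, -0.3852, 0.2527]
ee_rot: [0.001, 0.676, 0.737, 0.0]
contact_force: [4.1, -1.2, -0.7]
opening: 0.0071
finger_force: 58.8
```

```bash
python3 -c "
from h import *
st()"
```

```text
t 8.7 p [ 0.4655 -0.3852  0.2527] yaw 1.6564 tilt [ 0.0012 -0.0003] F [ 4.14 -1.15 -0.73] M [-0.189 -0.971  0.058] op 0.0071 ff 58.8 q [ 0.99  0.67 -0.55  1.74  0.45  0.85  0.32]
```

Call:
{"name": "step_arm", "arguments": {
  "steps": [
    [[0,0,0,0,0,0.4],[0,0,0,0,0,0.4],[0,0,0,0,0,0.4],[0,0,0,0,0,0.4],[0,0,0,0,0,0]]
  ]
}}

```text
time: 9.2
ee_pos: [0.4651, -0.3852, 0.2526]
ee_rot: [0.0, 0.722, 0.692, -0.0]
contact_force: [4.6, -0.4, -0.1]
opening: 0.0071
finger_force: 58.9
```

```bash
python3 -c "
from h import *
st()"
```

```text
t 9.2 p [ 0.4651 -0.3852  0.2526] yaw 1.5282 tilt [ 0.     -0.0002] F [ 4.59 -0.4  -0.12] M [-0.299 -1.08   0.053] op 0.0071 ff 58.9 q [ 0.97  0.67 -0.52  1.74  0.42  0.84  0.21]
```

Call:
{"name": "step_arm", "arguments": {
  "steps": [
    [[0,0,0,0,0,0.3],[0,0,0,0,0,0.3],[0,0,0,0,0,0]]
  ]
}}

```text
time: 9.5
ee_pos: [0.465, -0.3852, 0.2526]
ee_rot: [-0.0, 0.738, 0.674, -0.0]
contact_force: [4.5, -1.6, 0.8]
opening: 0.0066
finger_force: 59.0
```

```bash
python3 -c "
from h import *
st()"
```

```text
t 9.5 p [ 0.465  -0.3852  0.2526] yaw 1.4805 tilt [-0.0001 -0.0001] F [ 4.54 -1.64  0.78] M [-0.374 -1.035  0.046] op 0.0066 ff 59.0 q [ 0.96  0.66 -0.5   1.74  0.41  0.84  0.18]
```

Call:
{"name": "step_arm", "arguments": {
  "steps": [
    [[0,0,0,0,0,0.3],[0,0,0,0,0,0]]
  ]
}}

```text
time: 9.7
ee_pos: [0.465, -0.3852, 0.2526]
ee_rot: [0.0, 0.746, 0.666, -0.0]
contact_force: [3.5, -1.7, 0.9]
opening: 0.0072
finger_force: 59.1
```

```bash
python3 -c "
from h import *
st()"
```

```text
t 9.7 p [ 0.465  -0.3852  0.2526] yaw 1.4566 tilt [-0. -0.] F [ 3.51 -1.73  0.9 ] M [-0.236 -0.993  0.041] op 0.0072 ff 59.1 q [ 0.96  0.66 -0.5   1.74  0.41  0.84  0.16]
```

Call:
{"name": "step_arm", "arguments": {
  "steps": [
    [[0,0,0,0,0,0.3],[0,0,0,0,0,0]]
  ]
}}

```text
time: 9.9
ee_pos: [0.465, -0.3852, 0.2526]
ee_rot: [0.0, 0.754, 0.657, -0.0]
contact_force: [5.0, -1.6, -0.3]
opening: 0.007
finger_force: 59.1
```

```bash
python3 -c "
from h import *
st()"
```

```text
t 9.9 p [ 0.465  -0.3852  0.2526] yaw 1.4325 tilt [-0.     -0.0001] F [ 5.02 -1.58 -0.29] M [-0.362 -1.022  0.054] op 0.007 ff 59.1 q [ 0.95  0.66 -0.49  1.74  0.4   0.84  0.14]
```

Call:
{"name": "step_arm", "arguments": {
  "steps": [
    [[0,0,0,0,0,0.3],[0,0,0,0,0,0]]
  ]
}}

```text
time: 10.1
ee_pos: [0.465, -0.3852, 0.2526]
ee_rot: [0.0, 0.762, 0.647, -0.0]
contact_force: [4.4, -1.8, -0.7]
opening: 0.0071
finger_force: 59.1
```

```bash
python3 -c "
from h import *
st()"
```

```text
t 10.1 p [ 0.465  -0.3852  0.2526] yaw 1.4086 tilt [ 0.     -0.0001] F [ 4.38 -1.75 -0.67] M [-3.040e-01 -1.007e+00 -1.000e-03] op 0.0071 ff 59.1 q [ 0.95  0.66 -0.48  1.74  0.39  0.83  0.12]
```

Call:
{"name": "step_arm", "arguments": {
  "steps": [
    [[0,0,0,0,0,0.3],[0,0,0,0,0,0]]
  ]
}}

```text
time: 10.3
ee_pos: [0.465, -0.3852, 0.2526]
ee_rot: [0.0, 0.77, 0.638, -0.0]
contact_force: [4.7, -2.0, 1.2]
opening: 0.0071
finger_force: 59.2
```

```bash
python3 -c "
from h import *
st()"
```

```text
t 10.3 p [ 0.465  -0.3852  0.2526] yaw 1.3845 tilt [ 0.     -0.0001] F [ 4.75 -1.97  1.17] M [-0.355 -1.055  0.038] op 0.0071 ff 59.2 q [ 0.94  0.66 -0.48  1.74  0.39  0.83  0.1 ]
```

Call:
{"name": "step_arm", "arguments": {
  "steps": [
    [[0,0,0,0,0,0.3],[0,0,0,0,0,0]]
  ]
}}

```text
time: 10.5
ee_pos: [0.4651, -0.3852, 0.2526]
ee_rot: [0.0, 0.777, 0.629, 0.0]
contact_force: [5.0, -2.3, 0.2]
opening: 0.0071
finger_force: 59.1
```

```bash
python3 -c "
from h import *
st()"
```

```text
t 10.5 p [ 0.4651 -0.3852  0.2526] yaw 1.3606 tilt [ 0.0003 -0.0002] F [ 4.97 -2.31  0.2 ] M [-0.411 -1.142  0.017] op 0.0071 ff 59.1 q [ 0.94  0.66 -0.47  1.74  0.38  0.83  0.08]
```

Call:
{"name": "step_arm", "arguments": {
  "steps": [
    [[0,0,0,0,0,0.2],[0,0,0,0,0,0]]
  ]
}}

```text
time: 10.7
ee_pos: [0.4651, -0.3853, 0.2526]
ee_rot: [0.0, 0.782, 0.623, 0.0]
contact_force: [5.4, -2.0, -0.0]
opening: 0.007
finger_force: 59.1
```

```bash
python3 -c "
from h import *
st()"
```

```text
t 10.7 p [ 0.4651 -0.3853  0.2526] yaw 1.3447 tilt [ 0.0005 -0.0003] F [ 5.37 -1.95 -0.05] M [-4.820e-01 -1.178e+00 -1.000e-03] op 0.007 ff 59.1 q [ 0.94  0.66 -0.46  1.74  0.38  0.83  0.07]
```

Call:
{"name": "step_arm", "arguments": {
  "steps": [
    [[0,0,0,0,0,0.2],[0,0,0,0,0,0]]
  ]
}}

```text
time: 10.9
ee_pos: [0.4652, -0.3853, 0.2526]
ee_rot: [0.0, 0.787, 0.617, 0.0]
contact_force: [5.3, -2.4, -0.7]
opening: 0.0069
finger_force: 59.0
```

```bash
python3 -c "
from h import *
st()"
```

```text
t 10.9 p [ 0.4652 -0.3853  0.2526] yaw 1.3287 tilt [ 0.0006 -0.0003] F [ 5.29 -2.39 -0.68] M [-0.473 -1.261  0.079] op 0.0069 ff 59.0 q [ 0.93  0.66 -0.46  1.74  0.38  0.83  0.06]
```

Call:
{"name": "step_arm", "arguments": {
  "steps": [
    [[0,0,0,0,0,0.2],[0,0,0,0,0,0]]
  ]
}}

```text
time: 11.1
ee_pos: [0.4653, -0.3853, 0.2526]
ee_rot: [0.0, 0.792, 0.61, 0.0]
contact_force: [4.6, -2.1, -1.3]
opening: 0.0076
finger_force: 59.0
```

```bash
python3 -c "
from h import *
st()"
```

```text
t 11.1 p [ 0.4653 -0.3853  0.2526] yaw 1.3128 tilt [ 0.0008 -0.0004] F [ 4.64 -2.1  -1.27] M [-0.569 -1.313  0.019] op 0.0076 ff 59.0 q [ 0.93  0.66 -0.46  1.74  0.37  0.83  0.04]
```

Call:
{"name": "step_arm", "arguments": {
  "steps": [
    [[0,0,0,0,0,0.2],[0,0,0,0,0,0]]
  ]
}}

```text
time: 11.3
ee_pos: [0.4654, -0.3853, 0.2527]
ee_rot: [0.001, 0.797, 0.604, 0.0]
contact_force: [6.0, -2.6, -1.6]
opening: 0.0072
finger_force: 59.0
```

```bash
python3 -c "
from h import *
st()"
```

```text
t 11.3 p [ 0.4654 -0.3853  0.2527] yaw 1.2967 tilt [ 0.0011 -0.0005] F [ 6.04 -2.65 -1.6 ] M [-0.615 -1.395  0.029] op 0.0072 ff 59.0 q [ 0.93  0.66 -0.45  1.74  0.37  0.83  0.03]
```

Call:
{"name": "step_arm", "arguments": {
  "steps": [
    [[0,0,0,0,0,0.2],[0,0,0,0,0,0.2],[0,0,0,0,0,0]]
  ]
}}

```text
time: 11.6
ee_pos: [0.4655, -0.3854, 0.2526]
ee_rot: [0.001, 0.807, 0.591, 0.0]
contact_force: [6.6, -2.7, -0.9]
opening: 0.0073
finger_force: 59.0
```

```bash
cat >>h.py <<'E'
def avg(n=5):
    F=[];M=[]
    for i in range(n):
        o=observe();F.append(o['contact_force']);M.append(o['ft_torque']);d=optics.get_image('top')
    st(); print('AVG F',np.mean(F,0).round(2),'M',np.mean(M,0).round(3),'sdMz',np.std(M,0)[2].round(3)); return d
E
python3 -c "
from h import *
d=avg();cv2.imwrite('pics/top4.png',d['frame']);print(d['frame'][240:275,300:345].std())"
```

```text
t 11.85 p [ 0.4655 -0.3854  0.2527] yaw 1.2653 tilt [ 0.0014 -0.0006] F [ 6.53 -2.72 -1.67] M [-0.685 -1.521  0.084] op 0.0071 ff 59.0 q [ 0.92  0.65 -0.44  1.74  0.36  0.82  0.01]
AVG F [ 5.83 -3.05 -0.97] M [-0.702 -1.521  0.064] sdMz 0.018
16.98362929399864
```

```bash
python3 -c "
from h import *
import numpy as np
im=cv2.imread('pics/top4.png');c=np.hstack([im[225:295,275:365],cv2.imread('pics/top0.png')[225:295,275:365]]);cv2.imwrite('pics/c4.png',cv2.resize(c,None,fx=4,fy=4,interpolation=cv2.INTER_CUBIC))"
```

```text
(no output)
```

View pics/c4.png

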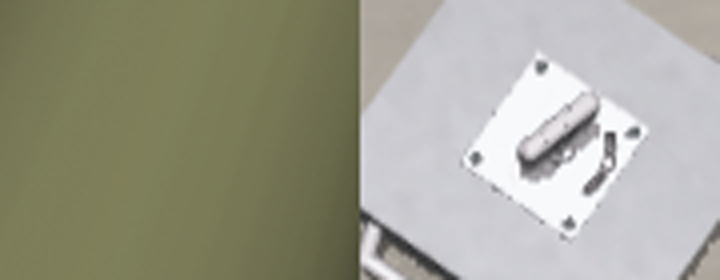

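The top camera's view is blocked by the arm, so I carry on by feel in small steps.

Call:
{"name": "step_arm", "arguments": {
  "steps": [
    [[0,0,0,0,0,0.2],[0,0,0,0,0,0.2],[0,0,0,0,0,0]]
  ]
}}

```text
time: 12.15
ee_pos: [0.4656, -0.3854, 0.2527]
ee_rot: [0.001, 0.816, 0.578, 0.0]
contact_force: [6.0, -2.1, -1.0]
opening: 0.0072
finger_force: 59.0
```

```bash
python3 -c "
from h import *
avg(4)"
```

```text
t 12.35 p [ 0.4656 -0.3854  0.2527] yaw 1.2334 tilt [ 0.0016 -0.0006] F [ 5.93 -2.58 -1.37] M [-0.628 -1.627  0.086] op 0.0072 ff 59.0 q [ 0.92  0.65 -0.43  1.74  0.36  0.82 -0.02]
AVG F [ 6.22 -2.73 -0.77] M [-0.659 -1.576  0.118] sdMz 0.036
```

Call:
{"name": "step_arm", "arguments": {
  "steps": [
    [[0,0,0,0,0,0.2],[0,0,0,0,0,0.2],[0,0,0,0,0,0]]
  ]
}}

```text
time: 12.65
ee_pos: [0.4657, -0.3853, 0.2527]
ee_rot: [0.001, 0.825, 0.565, 0.001]
contact_force: [6.4, -3.4, -2.5]
opening: 0.0071
finger_force: 59.0
```

```bash
python3 -c "
from h import *
avg(4)"
```

```text
t 12.85 p [ 0.4657 -0.3853  0.2527] yaw 1.2016 tilt [ 0.0018 -0.0006] F [ 6.44 -2.08 -1.53] M [-0.628 -1.623  0.176] op 0.0074 ff 59.0 q [ 0.91  0.65 -0.42  1.74  0.35  0.82 -0.04]
AVG F [ 6.73 -2.79 -1.61] M [-0.658 -1.621  0.137] sdMz 0.026
```

Call:
{"name": "step_arm", "arguments": {
  "steps": [
    [[0,0,0,0,0,0.2],[0,0,0,0,0,0.2],[0,0,0,0,0,0],[0,0,0,0,0,0]]
  ]
}}

```text
time: 13.25
ee_pos: [0.4657, -0.3853, 0.2527]
ee_rot: [0.001, 0.834, 0.552, 0.001]
contact_force: [6.1, -2.3, -2.6]
opening: 0.0073
finger_force: 59.1
```

```bash
python3 -c "
from h import *
avg(5)"
```

```text
t 13.5 p [ 0.4657 -0.3853  0.2527] yaw 1.1697 tilt [ 0.002  -0.0006] F [ 6.42 -2.35 -1.68] M [-0.592 -1.65   0.245] op 0.007 ff 59.1 q [ 0.91  0.65 -0.42  1.74  0.34  0.82 -0.07]
AVG F [ 6.44 -2.89 -1.84] M [-0.62  -1.653  0.199] sdMz 0.021
```

The moment now rises firmly to about 0.2 N m with the lateral force saturated, so the bolt is against its stop. Turning back.

Call:
{"name": "step_arm", "arguments": {
  "steps": [
    [[0,0,0,0,0,-0.3],[0,0,0,0,0,-0.6],[0,0,0,0,0,-0.8],[0,0,0,0,0,-0.8],[0,0,0,0,0,-0.8],[0,0,0,0,0,-0.8],[0,0,0,0,0,-0.8],[0,0,0,0,0,-0.8],[0,0,0,0,0,-0.8],[0,0,0,0,0,-0.8],[0,0,0,0,0,-0.8],[0,0,0,0,0,-0.8]]
  ]
}}

```text
time: 14.7
ee_pos: [0.4643, -0.385, 0.2526]
ee_rot: [-0.001, 0.588, 0.809, -0.0]
contact_force: [1.9, -0.4, 3.8]
opening: 0.007
finger_force: 59.6
```

Call:
{"name": "step_arm", "arguments": {
  "steps": [
    [[0,0,0,0,0,-0.8],[0,0,0,0,0,-0.8],[0,0,0,0,0,-0.8],[0,0,0,0,0,-0.8],[0,0,0,0,0,-0.8],[0,0,0,0,0,-0.8],[0,0,0,0,0,-0.8],[0,0,0,0,0,-0.8],[0,0,0,0,0,-0.8],[0,0,0,0,0,0]]
  ]
}}

```text
time: 15.7
ee_pos: [0.4643, -0.385, 0.2526]
ee_rot: [-0.001, 0.335, 0.942, -0.0]
contact_force: [0.1, -0.7, 5.4]
opening: 0.0075
finger_force: 59.8
```

```bash
python3 -c "
from h import *
avg(3); d=grab('wrist','pics/w5.png'); cv2.imwrite('pics/c5.png',cv2.resize(d['frame'][200:450,180:460],None,fx=2.2,fy=2.2))"
```

```text
t 15.85 p [ 0.4643 -0.385   0.2526] yaw 2.4569 tilt [-0.0022  0.0002] F [-0.01  0.04  5.1 ] M [ 0.053 -0.021 -0.009] op 0.0069 ff 59.8 q [ 1.11  0.73 -0.77  1.74  0.62  0.93  0.96]
AVG F [ 0.55 -0.8   5.58] M [-0.03  -0.21   0.002] sdMz 0.017
```

View pics/c5.png

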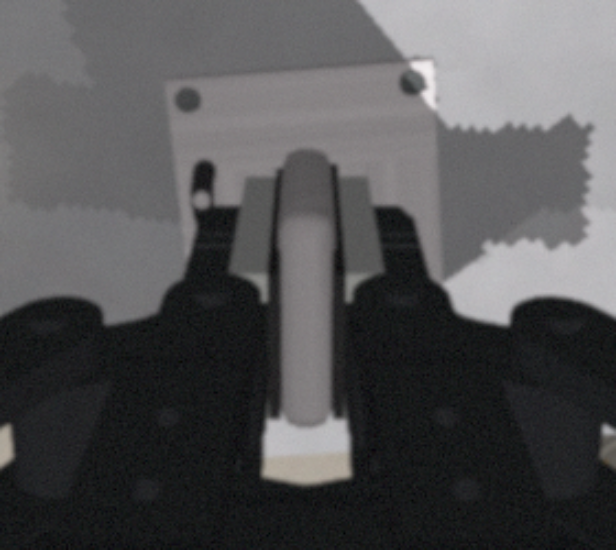

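The pin has moved along its slot, so the bolt is thrown. The bow is square in the pads, and the plate edge shows about 0.09 rad still to go to the notch.

Call:
{"name": "step_arm", "arguments": {
  "steps": [
    [[0,0,0,0,0,-0.55],[0,0,0,0,0,-0.5],[0,0,0,0,0,0]]
  ]
}}

```text
time: 16.2
ee_pos: [0.4643, -0.385, 0.2526]
ee_rot: [-0.001, 0.295, 0.955, -0.0]
contact_force: [-0.1, 0.2, 5.3]
opening: 0.007
finger_force: 59.9
```

```bash
python3 -c "
from h import *
avg(3)"
```

```text
t 16.35 p [ 0.4643 -0.385   0.2526] yaw 2.541 tilt [-0.0022  0.0001] F [0.53 1.18 5.02] M [-0.055 -0.044 -0.023] op 0.007 ff 59.9 q [ 1.12  0.73 -0.79  1.74  0.63  0.94  1.03]
AVG F [0.63 0.43 5.3 ] M [ 0.001 -0.062  0.004] sdMz 0.021
```

Call:
{"name": "step_arm", "arguments": {
  "steps": [
    [[0,0,-0.05,0,0,0],[0,0,-0.05,0,0,0],[0,0,0,0,0,0]]
  ]
}}

```text
time: 16.65
ee_pos: [0.4644, -0.385, 0.2552]
ee_rot: [-0.001, 0.296, 0.955, 0.0]
contact_force: [0.6, -0.1, -0.4]
opening: 0.007
finger_force: 58.9
```

```bash
python3 -c "
from h import *
avg(3)"
```

```text
t 16.8 p [ 0.4646 -0.3851  0.2552] yaw 2.5416 tilt [-0.0012  0.0006] F [ 0.02  0.16 -1.41] M [-0.013  0.026 -0.038] op 0.0072 ff 58.9 q [ 1.12  0.73 -0.8   1.74  0.63  0.95  1.04]
AVG F [-0.11  0.3  -0.53] M [0.013 0.014 0.012] sdMz 0.042
```

Call:
{"name": "step_arm", "arguments": {
  "steps": [
    [[0,0,-0.05,0,0,0],[0,0,-0.05,0,0,0],[0,0,0,0,0,0]]
  ]
}}

```text
time: 17.1
ee_pos: [0.4651, -0.3851, 0.2588]
ee_rot: [0.0, 0.295, 0.955, -0.0]
contact_force: [0.8, -0.4, -0.7]
opening: 0.0072
finger_force: 58.9
```

```bash
python3 -c "
from h import *
avg(3)"
```

```text
t 17.25 p [ 0.465  -0.3851  0.2586] yaw 2.5417 tilt [-0.  0.] F [ 0.39  1.18 -1.38] M [0.023 0.013 0.037] op 0.0069 ff 58.9 q [ 1.12  0.73 -0.8   1.74  0.63  0.95  1.04]
AVG F [ 0.31 -0.18 -0.66] M [-0.001 -0.012  0.023] sdMz 0.014
```

Fz reads only the key's weight (0.6 N), so the bit is passing the notch.

Call:
{"name": "step_arm", "arguments": {
  "steps": [
    [[0,0,-0.06,0,0,0],[0,0,-0.06,0,0,0],[0,0,-0.06,0,0,0],[0,0,0,0,0,0]]
  ]
}}

```text
time: 17.65
ee_pos: [0.4651, -0.3852, 0.2643]
ee_rot: [0.0, 0.295, 0.955, -0.0]
contact_force: [-0.2, -0.3, -0.6]
opening: 0.0072
finger_force: 58.9
```

Call:
{"name": "step_arm", "arguments": {
  "steps": [
    [[0,0,-0.1,0,0,0],[0,0,-0.1,0,0,0],[0,0,-0.1,0,0,0],[0,0,-0.1,0,0,0],[0,0,-0.1,0,0,0],[0,0,-0.1,0,0,0],[0,0,0,0,0,0]]
  ]
}}

```text
time: 18.35
ee_pos: [0.4652, -0.3852, 0.2825]
ee_rot: [0.0, 0.295, 0.955, -0.0]
contact_force: [0.4, -0.2, 0.2]
opening: 0.0069
finger_force: 58.9
```

Call:
{"name": "step_arm", "arguments": {
  "steps": [
    [[0,0,-0.5,0,0,0],[0,0,-0.8,0,0,0],[0,0,-0.5,0,0,0],[0.3,-0.08,0,0,0,0],[0.6,-0.15,0,0,0,0],[0.7,-0.18,0,0,0,0],[0.7,-0.18,0,0,0,0],[0.7,-0.18,0,0,0,0],[0.6,-0.15,0,0,0,0],[0.36,-0.09,0,0,0,0],[0,0,0,0,0,0]]
  ]
}}

```text
time: 19.45
ee_pos: [0.3482, -0.3428, 0.3357]
ee_rot: [-0.001, 0.296, 0.955, -0.0]
contact_force: [-0.3, -0.3, -0.8]
opening: 0.0071
finger_force: 59.0
```

```bash
python3 -c "
from h import *
avg(2); d=grab('wrist','pics/w6.png'); print(proj(d,[.35,-.343,.055]))
for n in('top',): grab(n,'pics/top6.png')"
```

```text
t 19.55 p [ 0.35   -0.3434  0.3361] yaw 2.5413 tilt [ 0.0007 -0.0004] F [-0.13 -0.54 -1.25] M [0.037 0.014 0.002] op 0.0071 ff 59.0 q [ 1.35  0.49 -0.92  1.94  0.49  0.94  1.16]
AVG F [-0.04 -0.23 -0.49] M [ 0.008 -0.029 -0.005] sdMz 0.002
[317.43308618 229.00719731]
```

View pics/w6.png

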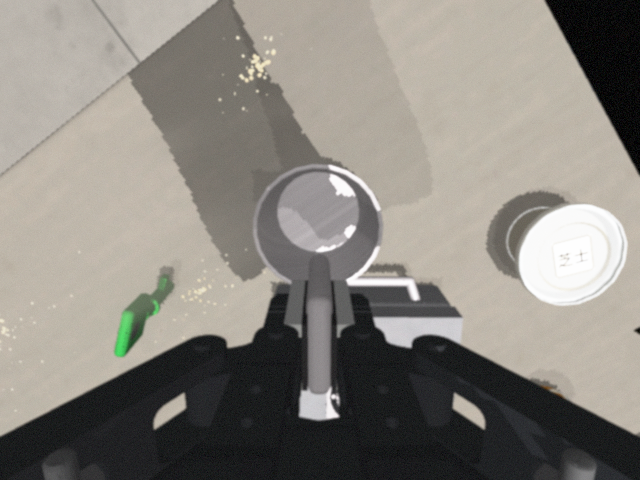

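The cup rim is centred at (318,226), within about 1 mm of the predicted spot. Lowering.

Call:
{"name": "step_arm", "arguments": {
  "steps": [
    [[0,0,0.4,0,0,0],[0,0,0.6,0,0,0],[0,0,0.6,0,0,0],[0,0,0.6,0,0,0],[0,0,0.5,0,0,0],[0,0,0.4,0,0,0],[0,0,0.2,0,0,0],[0,0,0.13,0,0,0],[0,0,0.07,0,0,0],[0,0,0,0,0,0]]
  ]
}}

```text
time: 20.65
ee_pos: [0.35, -0.3432, 0.2311]
ee_rot: [0.0, 0.295, 0.955, -0.0]
contact_force: [0.6, -0.6, 0.0]
opening: 0.007
finger_force: 59.0
```

```bash
python3 -c "
from h import *
avg(2)"
```

```text
t 20.75 p [ 0.35   -0.3432  0.2314] yaw 2.5416 tilt [ 0.0006 -0.0006] F [-0.23  0.59 -0.69] M [ 0.008 -0.045 -0.029] op 0.0067 ff 59.0 q [ 1.24  0.63 -0.78  2.06  0.68  0.72  0.99]
AVG F [ 0.44 -0.08 -0.24] M [ 0.003 -0.005  0.022] sdMz 0.024
```

Call:
{"name": "step_arm", "arguments": {
  "steps": [
    [[0,0,0.05,0,0,0],[0,0,0.05,0,0,0],[0,0,0,0,0,0]]
  ]
}}

```text
time: 21.05
ee_pos: [0.3497, -0.3431, 0.2279]
ee_rot: [-0.0, 0.296, 0.955, -0.0]
contact_force: [-1.2, 0.0, -1.5]
opening: 0.0071
finger_force: 59.0
```

Call:
{"name": "step_arm", "arguments": {
  "steps": [
    [[0,0,0,0,0,0],[0,0,0,0,0,0],[0,0,0,0,0,0],[0,0,0,0,0,0],[0,0,0,0,0,0],[0,0,0,0,0,0],[0,0,0,0,0,0],[0,0,0,0,0,0]]
  ],
  "jaw": 0.4
}}

```text
time: 21.85
ee_pos: [0.3498, -0.3431, 0.228]
ee_rot: [-0.0, 0.295, 0.955, 0.0]
contact_force: [0.1, -0.4, 0.5]
opening: 0.0341
finger_force: 0.0
```

Call:
{"name": "step_arm", "arguments": {
  "steps": [
    [[0,0,-0.1,0,0,0],[0,0,-0.2,0,0,0],[0,0,-0.3,0,0,0],[0,0,-0.5,0,0,0],[0,0,-0.7,0,0,0],[0,0,-0.8,0,0,0],[0,0,-0.8,0,0,0],[0,0,-0.8,0,0,0],[0,0,0,0,0,0],[0,0,0,0,0,0],[0,0,0,0,0,0],[0,0,0,0,0,0]]
  ]
}}

```text
time: 23.05
ee_pos: [0.3496, -0.343, 0.3533]
ee_rot: [-0.001, 0.295, 0.955, 0.0]
contact_force: [0.1, -0.2, 0.9]
opening: 0.0343
finger_force: 0.0
```

```bash
python3 -c "
from h import *
avg(4); d=grab('wrist','pics/w7.png')"
```

```text
t 23.25 p [ 0.3498 -0.3431  0.3535] yaw 2.542 tilt [-0.0005  0.0009] F [-0.19  0.03 -0.35] M [-0.01  -0.037 -0.011] op 0.0344 ff 0.0 q [ 1.37  0.47 -0.94  1.92  0.46  0.98  1.19]
AVG F [-0.29 -0.13 -0.04] M [-0.006  0.006  0.012] sdMz 0.02
```

View pics/w7.png

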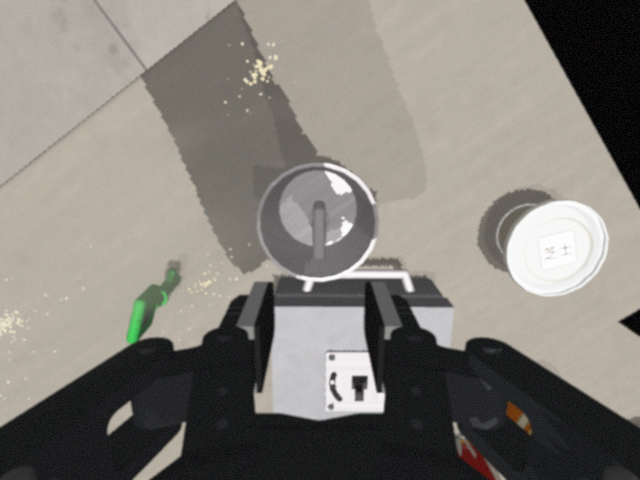

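The key stands upright in the cup's centre at (319,230), the cup is upright, and the keyhole at (360,385) is empty. I'm handing the job in.

```bash
python3 -c "
from h import *
print(r.finish_job())"
```

```text
the job is handed in; nothing more can be done
None
```

I drove the bolt against its stop at about 0.2 N m, drew the key out through the notch, and left it standing in the upright steel cup; the job is handed in, but it returned no verdict.

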